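Extend the V-rest to its last hole

TASK

A long round bar is to be worked on next. Of the two telescopic work supports bolted to the bench, take the one that ends in a V-shaped rest: press its spring button, slide its inner tube fully out and let the button pop up through the last hole, the one nearest the V. Leave the other support, the one with the flat stop plate, set as it is.

Things in the scene. Friction and masses are not known exactly. Their poses are not given: they have to be found in the camera images.
- vee_knob_top (a point): Top centre of the button knob of the support with the V rest, 92 mm above the bench. Its x axis is level, along the tube towards the V, the way it slides out; z is up; it moves with the knob. The knob is dark, round, 22 mm wide, from 68 to 92 mm high, on a thin neck. The fixed outer tube: square, aluminium, 40 mm wide, top 52 mm high, from 45 mm behind to 150 mm ahead of the knob's start.
- vee_tube (a joint): How far that support's dark inner tube is out, in m: 0 at the start (hole farthest from the V), 0.040 middle hole, 0.080 last hole and end stop. A slot joining the holes passes the knob's neck but not its collar: it slides only with the button pressed, against about 2 N. The V fork (74 mm wide, tips 103 mm high, 165 mm ahead of the knob) moves with it.
- vee_button (a joint): How far that support's button is pressed down, in m: 0 up, 0.011 fully down; the tube is free from 0.007 on. The spring needs 3.5 N to start, 7 N at full depth, and lifts the button by itself when it is let go at a hole, so keep it down past the middle hole. Hold the knob between the fingers, push down and slide. When up, the 20 mm bright collar stands 3 mm proud of the hole.
- flat_tube (a joint): How far the inner tube of the other support is slid out, in m: about 0.040 at the start, its button up in the middle hole. This support is like the first in everything but its end, a flat upright steel plate 72 mm wide, its top 98 mm high. To be left as it is.

How it is judged:
By the outcome, as a careful person would: the job done as asked, in the order asked, and still so for the second after the job is handed in, with the robot touching nothing.
It also fails if it takes over 32 s, if anything falls off the work surface, if the arm or the gripper's body presses on something with over 40 N, if the wrist force passes 120 N, or if a joint passes its speed limit or range.

ROBOT

A 6-joint arm with a two-finger parallel gripper is mounted at the origin on a cart in front of the work surface, level with it; the furniture and walls round the work are solid. World frame = base frame: x ahead of the robot, y to its left, z up, the work surface at z = 0. Lengths are in m, angles in degrees, forces in N, time in s.
With the tool pointing down it reaches from about 0.425 to 0.95 m from the base axis. Payload 14.7 kg.
Tool frame: the origin (TCP) lies on the centre line of the jaws, within the pads' length; the fingertips stand 8 mm ahead of it and the grasp point (between the pads) lies 11 mm behind it; z points along the fingers, y is the direction in which the jaws open and shut (so a half turn about z gives the same grasp; the last joint's range is limited). The gripper opens to 85 mm and grips with 20 to 120 N. Pads are 22 mm wide; open, the fingers measure 114 mm over their backs; the gripper's body (76 mm by 85 mm) begins 54 mm behind the grasp point. The pads swing forward as they close: fully open they stand 13 mm farther back than shut.
Start: joints at [-73.43, 27.513, 91.461, -0, 61.026, -2.67], TCP at [0.214, -0.614, 0.216] pointing down, gripper open.
Joint ranges: [-157.49, 157.49], [-46.99, 117.5], [13.45, 153.17], [-89.5, 269.5], [5.16, 153.95], [-167.48, 167.48]. Speed limits (degrees/s): [108.29, 108.29, 136.94, 172.46, 172.46, 172.46].

INTERFACE

Orientations are given as [roll, pitch, yaw] about the fixed x, y, z axes, in that order (R = Rz(yaw) Ry(pitch) Rx(roll)).
In Python, from workcell import readout, vision, order gives the robot as it stands. The module is installed in compiled form; this text tells all that it offers.
- The arm moves only by the tool servo_tool, never from a script. Its argument "moves" is a list of rows, each a list of 5 numbers: the finger opening in mm, from 0 to 85.4, then the shift along the tool's x, y, z in mm, then the turn about the tool's z in units of 8 degrees (1.0 is 8 degrees). A call has 1 to 10 rows; each row is the pose to reach, as a shift and turn from the pose measured when the call began, along the tool's axes at that moment; what a row does not reach only later rows make up. A row lasts 1/8 s, in which the tool goes at most 62.5 mm and 10.7 degrees, less where a joint would pass 70% of its speed; a pose out of reach is approached as far as the arm can. A call with a gripper value outside its range is refused whole. The fingers move at their own pace and stop on an object; "grip_force" is the grip in N (left out, the last holds). Time passes only in rows, so rows that repeat a pose let the fingers close. It gives the time, the measured TCP pose, the force and the opening at its end, in the units of the state.
- readout.read_state(): the state, without advancing time (a new reading comes with each control period).
- vision.camera(name): name is "side" or "top"; returns the picture (384x512x3 uint8, blue, green, red); there is no depth.
- vision.camera_info(name): a dict with "mtx" (3x3 intrinsics, pixels), "dist_coeffs" ([k1, k2, p1, p2, k3] as OpenCV has them; the pictures are not rectified), "cam_to_world" (4x4, takes a point from camera to world coordinates). Camera axes: x right, y up, looking along -z (the intrinsics and any distortion apply to the point x, -y, -z); pixel columns grow to the right and rows downward; lengths in m; the calibration is good to about 2 mm. A picture is of the moment at which its call begins. camera_info takes no time and is no camera call.
- order.close_job(): hands the job in, once; it reports no verdict.
The state is a dict: "time_s": time; "joints": joint angles; "dq": joint speeds; "tau": joint torques, N m; "tool_pos": TCP position; "ee_rot": TCP orientation; "ft_force": force on the tool from outside, world axes, zero at the start; "moment": the same for the moment, N m; "gripper_width": opening from 0.0 (shut) to 1.0 (fully open).
Only numpy, scipy, OpenCV 4.12 (cv2) and the standard library are available. Lean on these libraries where they do the work, as an engineer would, in place of code of your own. Each camera call takes 0.05 s, during which the arm holds its last target. There are 200 camera calls.

## Working session

There is one attempt and no reset: what is moved stays moved. The work goes in short steps, Python scripts to look and compute and a tool call to move; the robot and the scene stay as the last step left them, time stands still between calls to the robot, and variables do not carry over. Pictures are saved under pics/ and viewed, about 8 in all and at most 12, crops included, and the job is handed in when it is done.

Besides the shell and the picture viewer there is one more tool, called after "Call:" as name([rows], argument=value, ...), one row to a line, values as JSON. servo_tool: Moves the arm, as the interface text tells. Its arguments: {"type":"object","properties":{"moves":{"type":"array"},"grip_force":{"type":"number"}},"required":["moves"]}

```bash
mkdir -p pics; cat > h.py <<'E'
import numpy as np, cv2
from workcell import readout, vision, order
def ray(cam,px):
    i=vision.camera_info(cam); K=np.array(i['mtx'],float); d=np.array(i['dist_coeffs'],float); T=np.array(i['cam_to_world'])
    u=cv2.undistortPoints(np.array([[px]],float),K,d)[0,0]
    v=T[:3,:3]@np.array([u[0],-u[1],-1.]); return T[:3,3],v
def plane(cam,px,z):
    o,v=ray(cam,px); return o+v*(z-o[2])/v[2]
def tri(p1,p2):
    (a,u),(b,v)=ray('side',p1),ray('top',p2)
    s=np.linalg.lstsq(np.c_[u,-v],b-a,rcond=None)[0]
    P,Q=a+u*s[0],b+v*s[1]; return (P+Q)/2,np.linalg.norm(P-Q)
E
python3 - <<'E'
from h import *
a,b=vision.camera('side'),vision.camera('top')
cv2.imwrite('pics/side.png',a);cv2.imwrite('pics/top.png',b)
for n in('side','top'):print(np.round(vision.camera_info(n)['cam_to_world'],3))
print(readout.read_state())
E
```

```text
[[-1.     0.009  0.015  0.487]
 [ 0.005 -0.699  0.715  0.607]
 [ 0.017  0.715  0.699  0.665]
 [ 0.     0.     0.     1.   ]]
[[-0.018  1.    -0.018  0.444]
 [-1.    -0.018  0.014 -0.003]
 [ 0.013  0.018  1.     0.976]
 [ 0.     0.     0.     1.   ]]
{'time_s': 0.1, 'joints': array([-7.34310704e+01,  2.75486375e+01,  9.14900712e+01,  2.49955747e-03,
        6.10274577e+01, -2.67102105e+00]), 'dq': array([-0.0586908 , -0.05702593, -0.16464644,  0.00823716, -0.00281025,
        0.04026756]), 'tau': array([ 1.78127251e-03, -9.52256227e+01, -4.31040287e+01,  1.21971084e-04,
        5.11650098e-03,  9.54331398e-06]), 'tool_pos': array([ 0.21410065, -0.61330676,  0.21541013]), 'ee_rot': array([-1.79934007e+02, -5.26639972e-03,  1.92387356e+01]), 'ft_force': array([-0.23210189,  0.10725184, -0.89343438]), 'moment': array([-0.01929727,  0.04204695, -0.00061318]), 'gripper_width': 0.9999072479501199}
```

View pics/side.png

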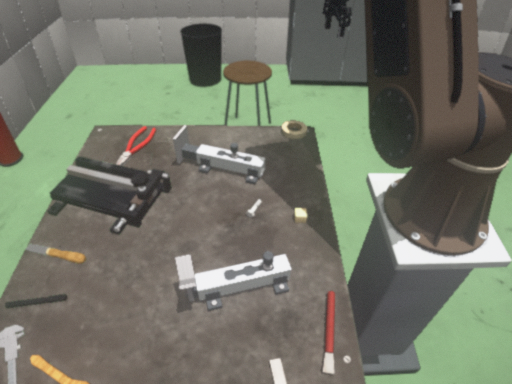

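View pics/top.png

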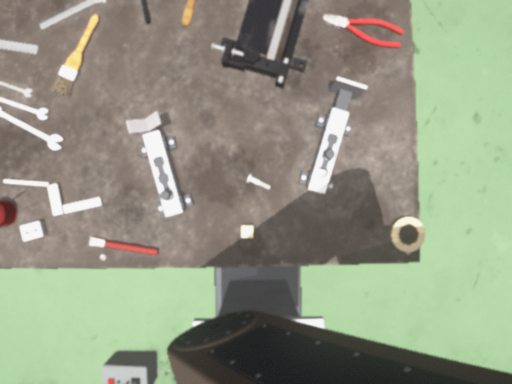

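The side view shows the near support (fork at (186,270), knob near (268,258)) with its tube in. The far support has a plate at (180,140) and its tube partly out. The top view shows the V support on the left, with its fork at (144,122). I'll zoom in on it.

```bash
python3 - <<'E'
import cv2,numpy as np
a=cv2.imread('pics/side.png')[235:315,165:305];b=cv2.imread('pics/top.png')[100:225,115:205]
r=lambda i,s:cv2.resize(i,None,fx=s,fy=s,interpolation=cv2.INTER_CUBIC)
A=r(a,3);B=r(b,4);o=np.zeros((500,790,3),np.uint8);o[:A.shape[0],:420]=A;o[:500,425:785]=B
cv2.imwrite('pics/z.png',o)
E
```

```text
(no output)
```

View pics/z.png

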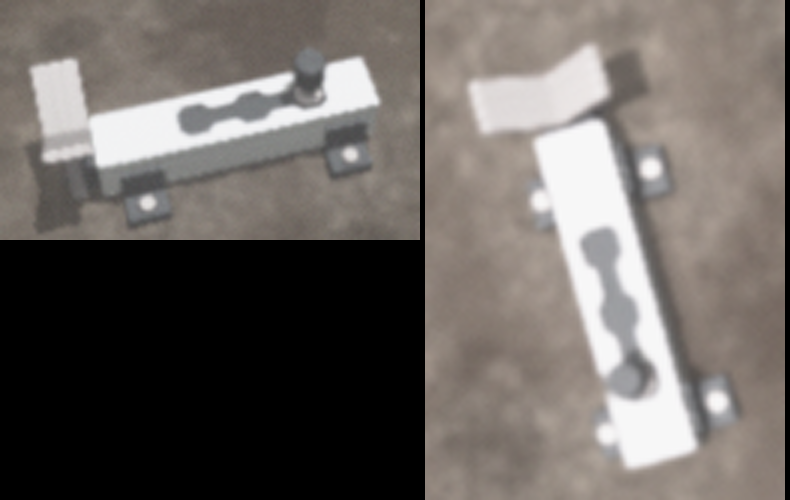

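The fork is V-shaped, and the knob sits in the hole farthest from it, with its top at about (268,254) in side and (165,194.5) in top. The two tube end centres in the top view are (174.2,214.5) and (151.2,132.2).

```bash
python3 - <<'E'
from h import *
k,e=tri((268,254),(165.2,194.4));print(k,e,plane('top',(165.2,194.4),.092),plane('side',(268,254),.092))
p,q=plane('top',(174.2,214.3),.052),plane('top',(151.2,132),.052)
d=q-p;L=np.linalg.norm(d);d/=L
print(p,q,L,'yaw',np.degrees(np.arctan2(d[1],d[0])),'knob est',p+45e-3*d)
s=readout.read_state();print(s['tool_pos'],s['ee_rot'])
E
```

```text
[0.45576816 0.19586245 0.09006465] 0.0025062996797244677 [0.45699044 0.19533409 0.092     ] [0.45462658 0.19733644 0.092     ]
[0.41180656 0.18434033 0.052     ] [0.60148764 0.23522081 0.052     ] 0.1963867036380945 yaw 15.015666251445898 knob est [0.45527003 0.19599907 0.052     ]
[ 0.21410065 -0.61330676  0.21541013] [-1.79934007e+02 -5.26639972e-03  1.92387356e+01]
```

Call:
servo_tool([
  [85,51,-37,0,0],
  [85,102,-74,0,0.1],
  [85,152,-111,0,0.2],
  [85,203,-148,0,0.3],
  [85,254,-185,0,0.4],
  [85,305,-222,0,0.5],
  [85,355,-259,0,0.53],
  [85,406,-296,0,0.53],
  [85,406,-296,0,0.53],
], grip_force=60)

```text
time_s: 1.23
tool_pos: [0.5016, -0.1967, 0.2156]
ee_rot: [-179.9, -0.0, 15.3]
ft_force: [-0.7, -0.7, 0.4]
gripper_width: 0.994
```

Call:
servo_tool([
  [85,8,-50,0,0],
  [85,15,-100,0,0],
  [85,23,-150,0,0],
  [85,30,-200,0,0.04],
  [85,38,-250,0,0.04],
  [85,46,-300,15,0.04],
  [85,53,-350,30,0.04],
  [85,60,-391,45,0.04],
  [85,60,-391,60,0.04],
  [85,60,-391,60,0.04],
])

```text
time_s: 2.48
tool_pos: [0.4558, 0.1954, 0.1552]
ee_rot: [-179.9, 0.1, 15.0]
ft_force: [0.0, 0.2, -0.4]
gripper_width: 0.998
```

```bash
python3 - <<'E'
from h import *
a=vision.camera('side');cv2.imwrite('pics/side2.png',a)
s=readout.read_state();print(s['tool_pos'],s['ee_rot'],s['ft_force'])
o=cv2.resize(a[170:330,150:350],None,fx=3,fy=3);cv2.imwrite('pics/z2.png',o)
E
```

```text
[0.45631615 0.19530724 0.15591234] [-1.79925387e+02  6.93439383e-02  1.49024381e+01] [-0.10907311  0.26170583  0.37964586]
```

View pics/z2.png

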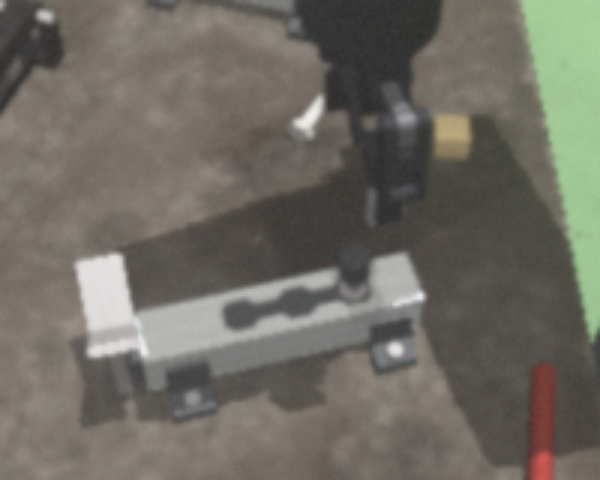

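The open fingers hang above the knob (knob at (354,268) in the crop, near fingertip at (385,215)), which fits the estimate. Next I go down and close.

Call:
servo_tool([
  [60,0,0,30,0],
  [50,0,0,60,0],
  [45,0,0,79,0],
  [45,0,0,79,0],
  [30,0,0,79,0],
  [15,0,0,79,0],
  [10,0,0,79,0],
  [10,0,0,79,0],
  [10,0,0,79,0],
], grip_force=60)

```text
time_s: 3.65
tool_pos: [0.4563, 0.1954, 0.077]
ee_rot: [-179.9, 0.1, 14.9]
ft_force: [-0.2, 0.5, -0.0]
gripper_width: 0.116
```

```bash
python3 - <<'E'
from h import *
a=vision.camera('side');b=vision.camera('top')
s=readout.read_state();print(s['tool_pos'],s['ee_rot'],s['ft_force'],s['gripper_width'])
o=cv2.resize(np.hstack([a[190:320,160:310],b[90:220,100:210]]),None,fx=3,fy=3);cv2.imwrite('pics/z3.png',o)
E
```

```text
[0.45629265 0.19547353 0.0769977 ] [-1.79924252e+02  5.72897371e-02  1.49077528e+01] [ 0.83652141 -0.79810639  2.73134399] 0.11893135944356542
```

View pics/z3.png

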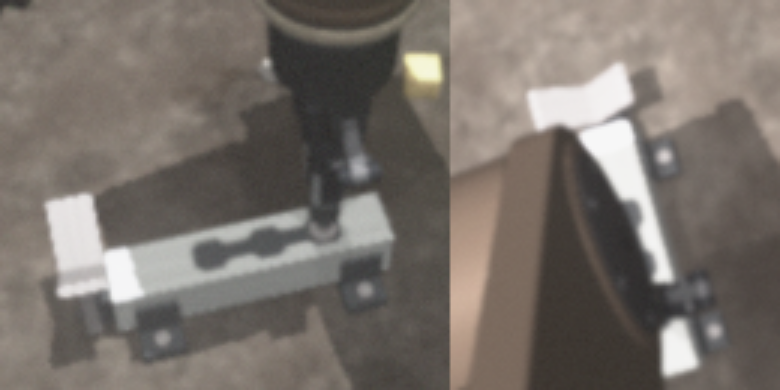

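The fingers stand at the knob, with the collar visible at (325,232) in the crop, but the width reads as the commanded 10 mm. I'll close fully to see whether anything is held.

Call:
servo_tool([
  [0,0,0,0,0],
  [0,0,0,0,0],
  [0,0,0,0,0],
  [0,0,0,0,0],
])

```text
time_s: 4.25
tool_pos: [0.4562, 0.1954, 0.077]
ee_rot: [-179.9, 0.1, 14.9]
ft_force: [-0.6, 0.2, -0.2]
gripper_width: 0.001
```

```bash
cat >> h.py <<'E'
def proj(cam,P):
    i=vision.camera_info(cam); K=np.array(i['mtx'],float); d=np.array(i['dist_coeffs'],float); T=np.array(i['cam_to_world'])
    c=(np.linalg.inv(T)@np.r_[P,1])[:3]*[1,-1,-1]
    return cv2.projectPoints(c[None],np.zeros(3),np.zeros(3),K,d)[0].ravel()
E
python3 - <<'E'
from h import *
a=vision.camera('side')
s=readout.read_state();t=s['tool_pos']
print('tip',proj('side',t-[0,0,.008]),'knobtop',proj('side',[.4557,.196,.092]),'knob bottom',proj('side',[.4557,.196,.068]))
print(plane('side',(278.3,241.7),.16),plane('side',(278.3,241.7),.147))
cv2.imwrite('pics/z4.png',cv2.resize(a[210:300,215:305],None,fx=6,fy=6,interpolation=cv2.INTER_CUBIC))
E
```

```text
tip [266.74590118 259.83938376] knobtop [267.44636274 253.44794186] knob bottom [267.0115819  260.33429501]
[0.43906129 0.21867997 0.16      ] [0.43783558 0.20868839 0.147     ]
```

View pics/z4.png

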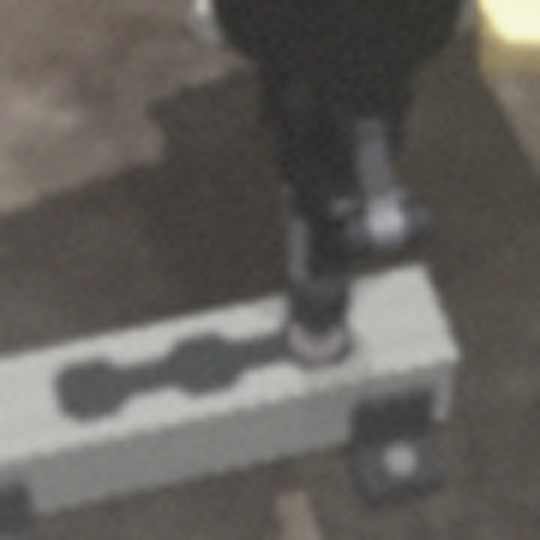

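Nothing is held: the fingers shut completely, and the knob's lower half is still visible below the fingertips (zoom (318,300)). The tips seem to be higher than stated, so I'll probe gently downward with the fingers shut.

Call:
servo_tool([
  [0,0,0,2,0],
  [0,0,0,4,0],
  [0,0,0,4,0],
])

```text
time_s: 4.68
tool_pos: [0.4564, 0.1955, 0.0729]
ee_rot: [-179.9, 0.1, 14.9]
ft_force: [-0.2, 1.2, 4.0]
gripper_width: 0.003
```

Call:
servo_tool([
  [0,0,0,2,0],
  [0,0,0,4,0],
  [0,0,0,4,0],
])

```text
time_s: 5.05
tool_pos: [0.4564, 0.1955, 0.0688]
ee_rot: [-179.9, 0.1, 14.9]
ft_force: [-0.3, 0.1, 5.0]
gripper_width: 0.002
```

The force rises like the button spring, so the shut tips rest on the knob top (92 mm) at TCP z ≈ 0.0735. The real tips are therefore about 26 mm farther back than stated. I'll lift, open, go down to TCP z ≈ 0.050 and grip.

Call:
servo_tool([
  [0,0,0,-28,0],
  [50,0,0,-28,0],
  [50,0,0,-28,0],
  [50,0,0,-28,0],
  [50,0,0,-28,0],
  [50,0,0,-5,0],
  [50,0,0,18,0],
  [50,0,0,18,0],
])

```text
time_s: 6.05
tool_pos: [0.4552, 0.1951, 0.0495]
ee_rot: [-179.9, 0.2, 14.9]
ft_force: [0.1, -0.8, 0.2]
gripper_width: 0.583
```

Call:
servo_tool([
  [30,0,0,0,0],
  [15,0,0,0,0],
  [10,0,0,0,0],
  [10,0,0,0,0],
  [10,0,0,0,0],
  [10,0,0,0,0],
], grip_force=60)

```text
time_s: 6.8
tool_pos: [0.4554, 0.1974, 0.0506]
ee_rot: [-179.8, 0.1, 14.9]
ft_force: [-10.1, 31.2, 3.3]
gripper_width: 0.228
```

The knob is held, with some side load, so I'll ease about 1 mm towards it while pressing down.

Call:
servo_tool([
  [10,0,-1,0,0],
  [10,0,-1.5,4,0],
  [10,0,-1.5,8,0],
  [10,0,-1.5,10.5,0],
  [10,0,-1.5,10.5,0],
])

```text
time_s: 7.42
tool_pos: [0.4554, 0.1993, 0.0405]
ee_rot: [-179.8, 0.1, 14.9]
ft_force: [-3.8, 7.4, 7.2]
gripper_width: 0.23
```

Call:
servo_tool([
  [10,8,0,0,0],
  [10,18,0,0,0],
  [10,28,0,0,0],
  [10,38,0,0,0],
  [10,48,0,0,0],
  [10,58,0,0,0],
  [10,68,0,0,0],
  [10,76,0,0,0],
  [10,80,0,0,0],
  [10,80.5,0,0,0],
])

```text
time_s: 8.68
tool_pos: [0.532, 0.2201, 0.0405]
ee_rot: [-179.8, 0.2, 14.8]
ft_force: [-12.0, 8.5, 5.8]
gripper_width: 0.232
```

Call:
servo_tool([
  [10,1,0,0,0],
  [10,1.5,0,0,0],
  [10,1.5,0,0,0],
])

```text
time_s: 9.05
tool_pos: [0.5319, 0.2203, 0.0406]
ee_rot: [-179.7, 0.3, 14.8]
ft_force: [-9.8, 5.9, 6.0]
gripper_width: 0.23
```

It is against the end stop. I'll let the button rise in the grip, and then release.

Call:
servo_tool([
  [10,0.5,0,-4,0],
  [10,0.5,0,-8,0],
  [10,0.5,0,-10,0],
  [10,0.5,0,-10,0],
])

```text
time_s: 9.55
tool_pos: [0.5316, 0.2204, 0.0508]
ee_rot: [-179.7, 0.4, 14.8]
ft_force: [-6.8, 3.8, 3.6]
gripper_width: 0.23
```

Call:
servo_tool([
  [20,0,0,0,0],
  [35,0,0,0,0],
  [50,0,0,0,0],
  [50,0,0,0,0],
  [50,0,0,0,0],
])

```text
time_s: 10.18
tool_pos: [0.5317, 0.2203, 0.0508]
ee_rot: [-179.7, 0.4, 14.8]
ft_force: [-0.0, 0.6, 0.8]
gripper_width: 0.584
```

Call:
servo_tool([
  [50,0,0,-40,0],
  [50,0,0,-90,0],
  [50,0,0,-140,0],
  [50,-20,60,-150,0],
  [50,-40,120,-150,0],
  [50,-50,180,-150,0],
  [50,-50,240,-150,0],
  [50,-50,260,-150,0],
  [50,-50,260,-150,0],
])

```text
time_s: 11.3
tool_pos: [0.551, -0.0452, 0.1998]
ee_rot: [-179.7, 0.4, 14.7]
ft_force: [-0.5, 0.8, 0.0]
gripper_width: 0.585
```

```bash
python3 - <<'E'
from h import *
a=vision.camera('side');b=vision.camera('top')
cv2.imwrite('pics/side5.png',a);cv2.imwrite('pics/top5.png',b)
o=cv2.resize(np.hstack([a[220:320,140:300],b[80:180,100:200]]),None,fx=3,fy=3,interpolation=cv2.INTER_CUBIC)
p=cv2.resize(np.hstack([a[115:195,160:320],b[70:200,290:390][:80]]),None,fx=3,fy=3)
cv2.imwrite('pics/z5.png',np.vstack([o,p]))
E
```

```text
(no output)
```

View pics/z5.png

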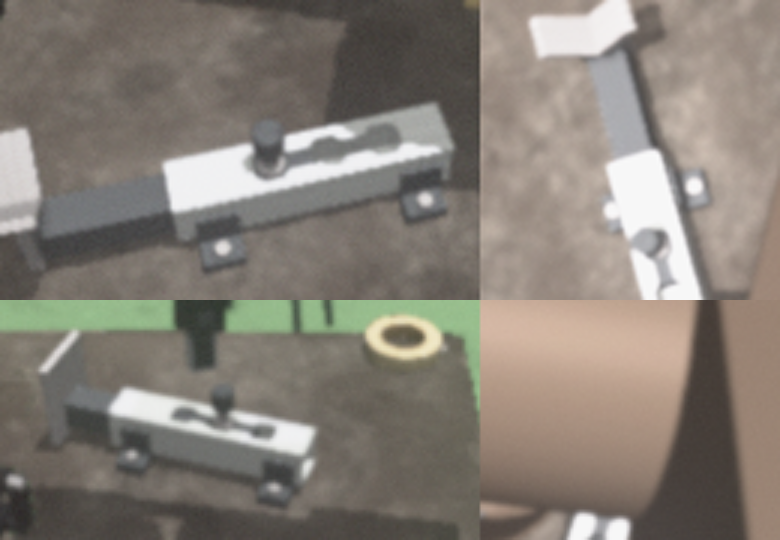

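The V support's knob stands in the last hole (crop (268,150)) with the bright collar proud, and the tube is out. The flat support's knob is still in its middle hole (crop (222,400)). I'll check the height and hand in.

```bash
python3 - <<'E'
from h import *
k,e=tri((229.3,261.5),(156.7,159.3));print(k,e,np.linalg.norm(k[:2]-[.4557,.196]))
s=readout.read_state();print(s['time_s'],s['ft_force']);print(order.close_job())
E
```

```text
[0.53276313 0.21384287 0.08925257] 0.0034573358390029324 0.07910179759372014
11.4 [ 0.13453949  0.12532484 -0.19797077]
the job is handed in; nothing more can be done
None
```

The V-rest support is now fully out, with its button up in the last hole, and the job was handed in at 11.4 s. I gripped the knob, pressed it about 10 mm, slid the tube until it met the end stop, let the button rise in the grip, released it and backed away.

**Final checks:**
- **Travel:** the cameras put the knob 79 mm from where it started, and the tool moved 79.4 mm before the stop; nominal is 80 mm.
- **Button:** the knob top measured 89 mm high. It measured 90 mm by the same method before the move, against a nominal 92 mm, so the button is up. The bright collar shows proud of the hole.
- **Other support:** the flat-plate support still shows its button in the middle hole. I checked that by eye in the side view only, because the arm blocked the top view.
- **Robot:** the gripper was clear, with about 0 N on the wrist at hand-in.

**What disagreed:** my first grasp closed on nothing. The shut fingertips turned out to be about 26 mm farther back than the stated geometry. I found this by pressing the knob lightly with the fingers shut, which moved the button about 4 to 5 mm but not the tube. I then gripped lower. That grip started about 2 mm off centre and put roughly 33 N of side load on the wrist, which I eased before sliding.

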